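# Ratchet the battery hold-down home

### The job

The battery in the leaning cradle is not yet held: the flat steel bar above it is still up. Swing the ratchet wrench that sits on the clamp screw back and forth between its two stops (clockwise, seen from above, drives the bar down; the return stroke slips freely) until the bar is fully home on the battery, then leave the wrench swung all the way back, anticlockwise, against its stop and let go of it. Turn the screw only with the wrench, do not push the bar by hand, and leave the other things on the bench where they are.

Things in the scene. Friction and masses are not known exactly. Their poses are not given: they have to be found in the camera images.
- cradle: Dark steel stand, 200 x 290 mm foot, fixed during an episode (place and yaw vary), that carries the leaning bed, a black battery 88 x 150 x 105 mm, two guide rods at the battery's ends (bed y = +-100 mm) and a bridge across the rod tops, 146 to 154 mm over the bed. Origin: on the bench, 10 mm behind (+x of) the foot's centre; x away from the robot, y to its left at yaw 0.
- bed: Leaning aluminium plate 135 x 270 x 8 mm under the battery. Origin: centre of its upper face, 55 mm above the bench. Its z axis is the clamp screw's direction and leans 30 degrees from vertical towards the robot (at yaw 0: z = (-0.5, 0, 0.87)); x points up the slope, away from the robot; y along the battery, to the robot's left.
- pivot (a point): Point on the screw's axis at the mid-height of the wrench handle: (0, -100, 172) mm in the bed's frame, axes as the bed's. The wrench turns about the bed's z axis through it.
- handle (a point): Where to hold the wrench: on the handle's centre line, 120 mm from the screw's axis; x outward along the handle, z along the screw. The black rubber grip is a bar 26 mm wide in the swing direction and 22 mm thick along z, 75 to 190 mm from the axis. The round steel head is 72 mm across, its top 14 mm above the handle's mid-height. The handle points to the robot's right, in free space.
- ratchet (a joint): Wrench angle, rad: 0 at the back stop (up the slope), 1.2 at the front stop (down the slope, nearer the robot); grows clockwise seen from above. In the bed's frame the handle points along (sin(0.6-q), -cos(0.6-q), 0). Growing, it drives the screw after at most 0.35 rad of free play (18 teeth); backward it slips. It stays where it is left; it takes about 2 to 9 N at the grip.
- screw (a joint): Screw angle, rad, 0 to 3.5; 3.5 is the hard end, where the bar rests fully home on the battery. It starts between 0.2 and 1.1, so about three or four full strokes are needed. The bar comes down 7 mm per rad. It may ease back by up to 0.08 rad as a return stroke begins, and otherwise stays.
- bar: The flat steel hold-down bar, 34 x 234 x 12 mm, across the battery's top along the bed's y axis, running on the two rods. Origin: centre of its underside, 105 mm over the bed (on the battery's top face) when home, 129.5 mm when fully up (screw at 0).
- tray: Low open aluminium tray 90 x 100 x 30 mm, a bystander under the wrench handle; origin centre of underside.
- jar: Amber jar 66 mm across, 75 mm high, a bystander in front of the cradle; origin centre of underside.
- spanner: Plain open-ended spanner lying on the bench, a bystander; origin at its middle.
- driver: Screwdriver with a black handle lying on the bench, a bystander; origin at its middle.
- paintcan: Can 86 mm across, 100 mm high, a bystander; origin centre of underside.
- hammer: Hammer with a wooden handle lying on the bench, a bystander; origin at its middle.

How it is judged (in metres and radians):
On the way:
1. the wrench has driven the bar fully home on the battery (value of joint screw above 3.3 rad), for 0.2 s.
At the end, for the whole second after the job is handed in: the bar is home on the battery (screw within 0.25 rad of its end, bar within 2 mm of the battery's top), and the wrench is let go and at rest within 0.25 rad of its back stop (value of joint screw above 3.25 rad and z of bar in the frame of bed below 0.107 m and value of joint ratchet below 0.25 rad and velocity of joint ratchet between -0.05 and 0.05 rad/s); the robot touches nothing.
It fails at once if the bar is pushed by the gripper with more than 8 N (contact force between the fingers and bar above 8 N).
It fails at once if a bystander is pushed more than 40 mm (distance of any of tray, jar, spanner, driver, paintcan, hammer from where it was at the start of the episode above 0.04 m).
It also fails if it takes over 64 s, if anything falls off the work surface, if the arm or the gripper's body presses on something with over 40 N, if the wrist force passes 120 N, or if a joint passes its speed limit or range.

### The arm

A 6-joint arm with a two-finger parallel gripper is mounted at the origin on the work surface. World frame = base frame: x ahead of the robot, y to its left, z up, the work surface at z = 0. Lengths are in m, angles in degrees, forces in N, time in s.
With the tool pointing down it reaches from about 0.375 to 0.9 m from the base axis. Payload 3.1 kg.
Tool frame: the origin (TCP) lies at the very end of the fingers, on their centre line; the grasp point (between the pads) lies 19 mm behind it; z points along the fingers, y is the line along which they close (so a half turn about z gives the same grasp; the last joint's range is limited). The gripper opens to 87 mm and grips with 3 to 60 N. Pads are 19 mm wide; open, the fingers measure 117 mm over their backs; the gripper's body (75 mm by 190 mm) begins 51 mm behind the grasp point.
Start: joints at [57.725, 30.224, 82.088, -0, 67.689, -10.227], TCP at [0.235, 0.579, 0.185] pointing down, gripper open.
Joint ranges: [-176.69, 176.69], [-43.24, 126.21], [12.49, 139.97], [-82, 262], [0, 151.66], [-163.58, 163.58]. Speed limits (degrees/s): [159.86, 159.86, 180, 180, 180, 180].

### API

Orientations are given as a 3x3 rotation matrix whose columns are the frame's x, y, z axes.
In Python, from rig import bot, imaging gives the robot as it stands.
- The arm moves only by the tool drive_tool, never from a script. Its argument "deltas" is text: rows parted by semicolons, each of 5 numbers parted by spaces: the finger opening in mm, from 0 to 87, then the shift along the world's x, y, z in mm, then the turn about the world's z in rad. In form: jaw dx dy dz twist; .... A call has 1 to 12 rows; each row is the pose to reach, as a shift and turn from the pose commanded when the call began; what a row does not reach only later rows make up. A row lasts 1/10 s, in which the tool goes at most 50 mm and 8.59 degrees, less where a joint would pass 70% of its speed; a pose out of reach is approached as far as the arm can. A call with a gripper value outside its range is refused whole. The fingers move at their own pace and stop on an object; the grip force is fixed at half the most. Time passes only in rows, so rows that repeat a pose let the fingers close. It gives the time, the measured TCP pose, the force, the opening and the grip force at its end, in the units of the state.
- bot.read_state(): the state, without advancing time (a new reading comes with each control period).
- imaging.capture(name): name is "side" or "top"; returns the picture (480x640x3 uint8, red, green, blue); there is no depth.
- imaging.camera_model(name): a dict with "fx", "fy", "cx", "cy" (pixels), "dist" ([k1, k2, p1, p2, k3] as OpenCV has them; the pictures are not rectified), "T" (4x4, takes a point from camera to world coordinates). Camera axes: x right, y down, z forward; pixel columns grow to the right and rows downward; lengths in m; the calibration is good to about 2 mm. A picture is of the moment at which its call begins. camera_model takes no time and is no camera call.
- bot.hand_in(): hands the job in; it is judged then, once.
The state is a dict: "time_s": time; "joint_positions": joint angles; "qvel": joint speeds; "tau": joint torques, N m; "position": TCP position; "tcp_rot": TCP orientation; "force": force on the tool from outside, world axes, zero at the start; "moment": the same for the moment, N m; "opening": opening from 0.0 (shut) to 1.0 (fully open); "grasp_force": force on a finger pad.
Only numpy, scipy, OpenCV 4.12 (cv2) and the standard library are available. Lean on these libraries where they do the work, as an engineer would, in place of code of your own. Each camera call takes 0.05 s, during which the arm holds its last target. There are 200 camera calls.

## Working session

There is one attempt and no reset: what is moved stays moved. The work goes in short steps, Python scripts to look and compute and a tool call to move; the robot and the scene stay as the last step left them, time stands still between calls to the robot, and variables do not carry over. Pictures are saved under pics/ and viewed, at most 12 in all, crops included, and the job is handed in when it is done.

Besides the shell and the picture viewer there is one more tool, called after "Call:" as name(argument=value, ...) on one line, values as JSON. drive_tool: Moves the arm, as the interface text tells. Its arguments: {"type":"object","properties":{"deltas":{"type":"string"}},"required":["deltas"]}

```bash
mkdir -p pics; python3 - <<'E'
from rig import bot, imaging
import cv2
for n in("side","top"):
    cv2.imwrite(f"pics/{n}0.png",imaging.capture(n)[:,:,::-1]); m=imaging.camera_model(n); print(n,m)
print(bot.read_state())
E
```

```text
side {'fx': 502.36162008886834, 'fy': 502.36162008886834, 'cx': 323.8439713994751, 'cy': 244.6561893466953, 'dist': array([-0.1404318,  0.       ,  0.       ,  0.       ,  0.       ]), 'T': array([[ 0.81021778, -0.42568111,  0.40291779, -0.04215805],
       [-0.58612382, -0.58554644,  0.55999485, -0.82963307],
       [-0.00245215, -0.6898775 , -0.72392197,  1.22602096],
       [ 0.        ,  0.        ,  0.        ,  1.        ]])}
top {'fx': 448.9209942849416, 'fy': 448.9209942849416, 'cx': 324.5970484146893, 'cy': 238.76575822457286, 'dist': array([-0.02160715,  0.        ,  0.        ,  0.        ,  0.        ]), 'T': array([[ 0.01162038, -0.99098846,  0.13344229,  0.36373146],
       [-0.9999033 , -0.01253566, -0.00602083,  0.01568822],
       [ 0.00763936, -0.13335942, -0.9910383 ,  1.28689043],
       [ 0.        ,  0.        ,  0.        ,  1.        ]])}
{'time_s': 0.1, 'joint_positions': array([ 5.77266740e+01,  3.02736024e+01,  8.21500570e+01, -1.23397297e-03,
        6.76893751e+01, -1.02249250e+01]), 'qvel': array([ 0.05407344, -0.06539917, -0.17464929, -0.07730139,  0.06818779,
        0.09774197]), 'tau': array([-2.14013958e-04, -4.40989101e+01, -1.77150446e+01,  6.35315711e-02,
        5.33914485e-02, -2.68241348e-05]), 'position': array([0.23417057, 0.57867171, 0.18386434]), 'tcp_rot': array([[-9.26869977e-01,  3.75381101e-01, -1.03655939e-03],
       [ 3.75382386e-01,  9.26868516e-01, -1.67868104e-03],
       [ 3.30609127e-04, -1.94502520e-03, -9.99998054e-01]]), 'force': array([ 0.14394498, -0.21119208, -1.10898488]), 'moment': array([-0.02310841,  0.06380892,  0.02840464]), 'grasp_force': 0.0, 'opening': 1.0012137380808634}
```

View pics/side0.png

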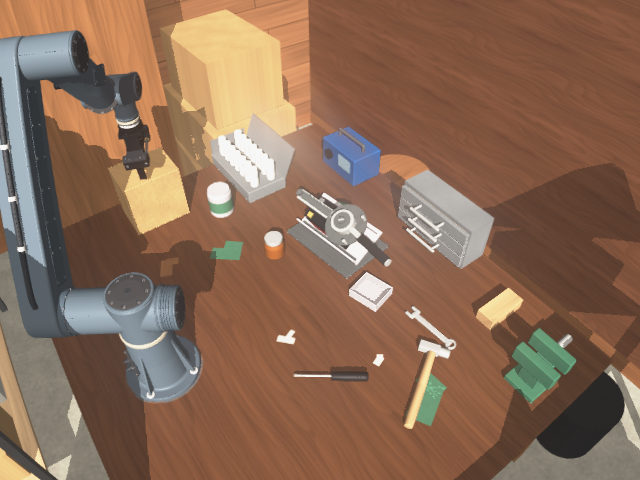

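View pics/top0.png

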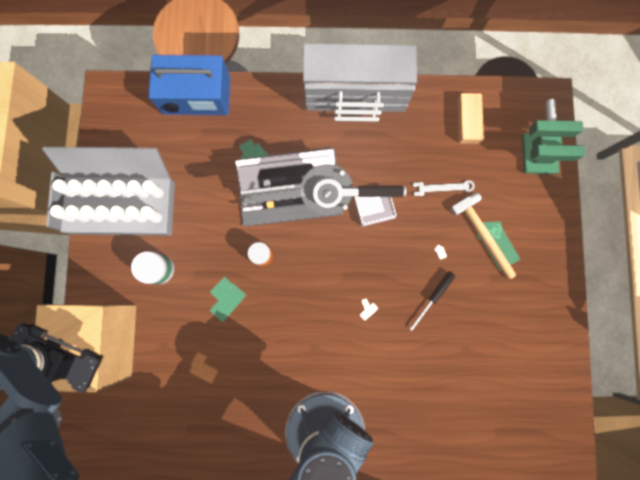

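```bash
python3 - <<'E'
import cv2,numpy as np
a=cv2.imread("pics/side0.png")[170:300,270:410];b=cv2.imread("pics/top0.png")[130:250,220:420]
cv2.imwrite("pics/c1.png",cv2.resize(a,None,fx=4.5,fy=4.5,interpolation=2));cv2.imwrite("pics/c2.png",cv2.resize(b,None,fx=4,fy=4,interpolation=2))
E
```

```text
(no output)
```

View pics/c1.png

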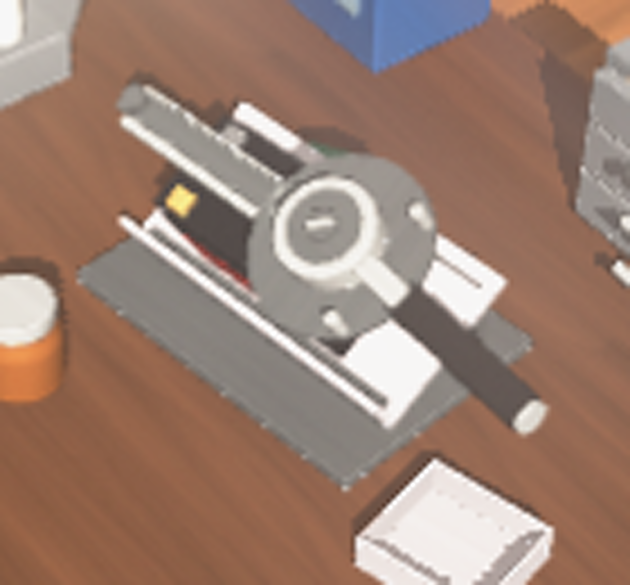

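View pics/c2.png

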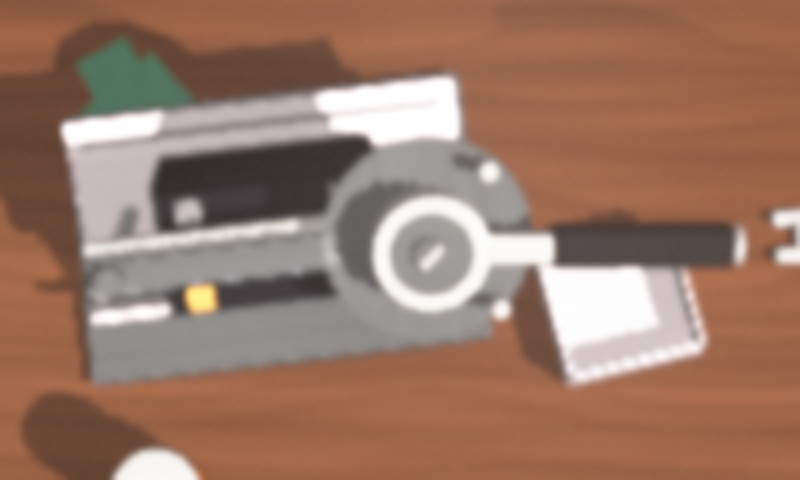

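```bash
cat > h.py <<'E'
import numpy as np,cv2
from scipy.optimize import least_squares
from rig import bot,imaging
def bedR(w):
    c,s=np.cos(w),np.sin(w); Z=np.array([[c,-s,0],[s,c,0],[0,0,1]])
    a=np.pi/6; return Z@np.array([[np.cos(a),0,-np.sin(a)],[0,1,0],[np.sin(a),0,np.cos(a)]])
def proj(n,P):
    m=imaging.camera_model(n);T=np.linalg.inv(m["T"])
    K=np.array([[m["fx"],0,m["cx"]],[0,m["fy"],m["cy"]],[0,0,1]])
    return cv2.projectPoints(np.array(P,float).reshape(-1,1,3),cv2.Rodrigues(T[:3,:3])[0],T[:3,3],K,m["dist"])[0].reshape(-1,2)
def hd(q,r,z=0): return [r*np.sin(.6-q),-100-r*np.cos(.6-q),172+z]
E
python3 - <<'E'
from h import *
S=lambda u,v:(270+u/4.5,170+v/4.5)
T=lambda u,v:(220+u/4,130+v/4)
obs=[("side","h14",S(325,228)),("top","h14",T(433,255)),("side","end",S(530,415)),("top","end",T(741,245)),
("side","fl",S(80,272)),("side","fr",S(347,487)),("side","br",S(530,345)),("top","fl",T(93,381)),("top","fr",T(492,337)),
("top","Bbl",T(63,124)),("top","Bbr",T(455,77)),("side","Bbr",S(505,283)),("side","Bfr",S(388,425))]
def pts(p):
    x,y,w,q,t=p;R=bedR(w);o=np.array([x,y,.055]);b=lambda v:o+R@np.array(v)/1e3
    c,s=np.cos(w),np.sin(w);f=lambda u,v:np.array([x+c*u-s*v,y+s*u+c*v,t])
    return dict(h14=b([0,-100,186]),end=b(hd(q,192)),fl=f(-.11,.145),fr=f(-.11,-.145),br=f(.09,-.145),
     Bbl=b([67.5,135,0]),Bbr=b([67.5,-135,0]),Bfr=b([-67.5,-135,0]))
def res(p):
    P=pts(p);return np.concatenate([proj(n,P[k])[0]-o for n,k,o in obs])
r=least_squares(res,[.6,.05,.1,.6,.01],loss="soft_l1");print(r.x.round(4));
for o,e in zip(obs,res(r.x).reshape(-1,2)):print(o[:2],e.round(1))
x,y,w,q,t=r.x;R=bedR(w)
for qq in (q,0,.3,.6,.9,1.2):
  for rr in (120,140):print(round(qq,2),rr,((np.array([x,y,.055])+R@np.array(hd(qq,rr))/1e3)*1e3).round(1),((R@np.array(hd(qq,1))-R@np.array(hd(qq,0))).round(3)))
E
```

```text
[0.6996 0.1121 0.1279 0.7044 0.0063]
('side', 'h14') [-0.5 -0.6]
('top', 'h14') [ 0.2 -0.5]
('side', 'end') [-0.1  0.4]
('top', 'end') [-0.6 -0.4]
('side', 'fl') [-0.9  0.5]
('side', 'fr') [-0.7 -0.2]
('side', 'br') [ 0.8 -0.2]
('top', 'fl') [0.5 0.2]
('top', 'fr') [ 0.4 -0.1]
('top', 'Bbl') [ 0.9 -0.7]
('top', 'Bbr') [0.1 0.3]
('side', 'Bbr') [-0.2 -0.9]
('side', 'Bfr') [-0.5  0.3]
0.7 120 [ 631.5 -117.8  197.7] [ 0.037 -0.998 -0.052]
0.7 140 [ 632.3 -137.8  196.7] [ 0.037 -0.998 -0.052]
0 120 [697.9 -88.8 237.8] [ 0.59  -0.756  0.282]
0 140 [ 709.7 -103.9  243.5] [ 0.59  -0.756  0.282]
0.3 120 [ 672.1 -107.8  221.7] [ 0.376 -0.915  0.148]
0.3 140 [ 679.6 -126.1  224.6] [ 0.376 -0.915  0.148]
0.6 120 [ 642.3 -117.1  204. ] [ 0.128 -0.992  0.   ]
0.6 140 [ 644.9 -136.9  204. ] [ 0.128 -0.992  0.   ]
0.9 120 [ 611.2 -115.7  186.2] [-0.132 -0.98  -0.148]
0.9 140 [ 608.5 -135.3  183.3] [-0.132 -0.98  -0.148]
1.2 120 [ 581.5 -103.8  170.1] [-0.38  -0.881 -0.282]
1.2 140 [ 573.9 -121.4  164.4] [-0.38  -0.881 -0.282]
```

Call:
drive_tool(deltas="87 0 0 50 0;87 0 0 100 0;87 0 0 150 0;87 22 -40 150 -0.1;87 44 -80 150 -0.2;87 66 -120 150 -0.3;87 88 -160 150 -0.4;87 110 -200 150 -0.5;87 132 -240 150 -0.6;87 154 -280 150 -0.7;87 176 -320 150 -0.8;87 198 -360 150 -0.9")

```text
time_s: 1.3
position: [0.4328, 0.2175, 0.3345]
tcp_rot: [[-0.278, 0.961, -0.001], [0.961, 0.278, -0.0], [0.0, -0.001, -1.0]]
force: [0.7, 0.3, 0.1]
opening: 0.998
grasp_force: 0.0
```

Call:
drive_tool(deltas="87 22 -40 0 -0.05;87 44 -80 0 -0.1;87 66 -120 0 -0.15;87 88 -160 0 -0.2;87 110 -200 0 -0.25;87 132 -240 0 -0.25;87 154 -280 0 -0.25;87 176 -320 0 -0.25;87 199 -356 0 -0.25;87 199 -356 0 -0.25;87 199 -356 0 -0.25")

```text
time_s: 2.4
position: [0.6312, -0.1373, 0.3333]
tcp_rot: [[-0.034, 0.999, -0.003], [0.999, 0.034, 0.002], [0.002, -0.002, -1.0]]
force: [-0.6, 0.5, -0.5]
opening: 1.002
grasp_force: 0.0
```

```bash
python3 - <<'E'
from h import *
s=bot.read_state();print(s["position"],s["joint_positions"],s["force"])
a=imaging.capture("side")[120:320,250:450,::-1];b=imaging.capture("top")[90:290,230:430,::-1]
cv2.imwrite("pics/p1.png",cv2.resize(np.hstack([a,b]),None,fx=2,fy=2,interpolation=2))
E
```

```text
[ 0.63116598 -0.13732667  0.33329411] [-2.21842696e+01  2.52111696e+01  6.70750815e+01  2.65312370e-02
  8.78810472e+01 -2.41536237e+01] [-0.55156217  0.50491737 -0.54295479]
```

View pics/p1.png

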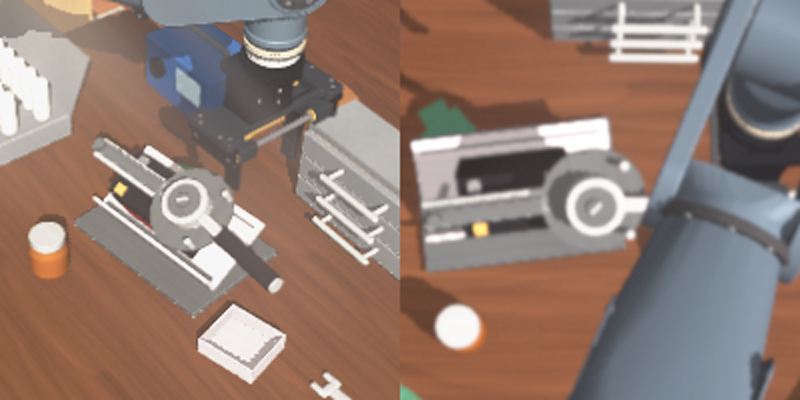

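Call:
drive_tool(deltas="87 0 0 -40 0;87 0 0 -80 0;87 1 0 -110 0;87 1 0 -130 0;87 1 0 -145 0;87 1 0 -160 0;60 1 0 -160 0;50 1 0 -160 0;50 1 0 -160 0;50 1 0 -160 0")

```text
time_s: 3.5
position: [0.6332, -0.1367, 0.1761]
tcp_rot: [[-0.036, 0.999, 0.002], [0.999, 0.036, -0.001], [-0.001, 0.002, -1.0]]
force: [0.4, 0.4, -0.0]
opening: 0.722
grasp_force: 0.0
```

```bash
cat >> h.py <<'E'
O=np.array([.6996,.1121,.055]);W=.1279
def tgt(q,r=140,dz=-24):
    p=(O+bedR(W)@np.array(hd(q,r))/1e3)*1e3; d=bedR(W)@(np.array(hd(q,1))-np.array(hd(q,0)))
    return np.array([p[0],p[1],p[2]+dz,np.arctan2(d[1],d[0])+np.pi/2])
def qrows(q0,q1,n,ref=None):
    ref=tgt(q0) if ref is None else ref
    return (np.array([tgt(q)-ref for q in np.linspace(q0,q1,n+1)[1:]]))
E
python3 - <<'E'
from h import *
p=lambda A:print(";".join("50 %.0f %.0f %.0f %.2f"%tuple(r) for r in A))
ref=np.array([632.2,-137.3,173,.034])
p(qrows(.70,-.06,8,ref));p(qrows(-.06,1.26,11));p(qrows(1.26,-.06,11))
E
```

```text
50 12 0 7 0.09;50 23 2 13 0.17;50 35 6 20 0.25;50 45 10 26 0.34;50 56 16 33 0.42;50 65 22 39 0.51;50 74 30 44 0.60;50 83 39 50 0.69
50 -11 -11 -7 -0.11;50 -22 -20 -14 -0.22;50 -35 -28 -22 -0.33;50 -49 -34 -30 -0.44;50 -63 -37 -39 -0.54;50 -77 -39 -47 -0.64;50 -92 -39 -55 -0.75;50 -106 -37 -64 -0.85;50 -121 -33 -71 -0.96;50 -134 -27 -79 -1.07;50 -147 -19 -86 -1.18
50 13 -8 7 0.11;50 27 -14 14 0.22;50 41 -18 22 0.33;50 56 -20 30 0.44;50 70 -20 39 0.54;50 85 -19 47 0.64;50 99 -15 55 0.75;50 112 -9 64 0.85;50 125 -1 71 0.96;50 137 8 79 1.07;50 147 19 86 1.18
```

Call:
drive_tool(deltas="50 12 0 7 0.09;50 23 2 13 0.17;50 35 6 20 0.25;50 45 10 26 0.34;50 56 16 33 0.42;50 65 22 39 0.51;50 74 30 44 0.60;50 83 39 50 0.69;50 83 39 50 0.69")

```text
time_s: 4.4
position: [0.7173, -0.0968, 0.2265]
tcp_rot: [[-0.665, 0.747, 0.004], [0.747, 0.665, -0.001], [-0.003, 0.002, -1.0]]
force: [-0.5, -0.6, 0.4]
opening: 0.572
grasp_force: 0.0
```

Call:
drive_tool(deltas="50 -11 -11 -7 -0.11;50 -22 -20 -14 -0.22;50 -35 -28 -22 -0.33;50 -49 -34 -30 -0.44;50 -63 -37 -39 -0.54;50 -77 -39 -47 -0.64;50 -92 -39 -55 -0.75;50 -106 -37 -64 -0.85;50 -121 -33 -71 -0.96;50 -134 -27 -79 -1.07;50 -147 -19 -86 -1.18;50 -147 -19 -86 -1.18")

```text
time_s: 5.6
position: [0.5687, -0.1182, 0.1393]
tcp_rot: [[0.441, 0.898, 0.003], [0.898, -0.441, -0.003], [-0.001, 0.004, -1.0]]
force: [1.3, -1.8, 0.8]
opening: 0.575
grasp_force: 0.8
```

```bash
python3 - <<'E'
from h import *
s=bot.read_state();print(s["position"],s["force"],tgt(1.26))
a=imaging.capture("side")[120:320,250:450,::-1];b=imaging.capture("top")[90:290,230:430,::-1]
cv2.imwrite("pics/p2.png",cv2.resize(np.hstack([a,b]),None,fx=2,fy=2,interpolation=2))
E
```

```text
[ 0.56865383 -0.11820713  0.13928267] [ 1.25647573 -1.78714523  0.829762  ] [ 5.67435394e+02 -1.17229897e+02  1.37038190e+02 -4.63873018e-01]
```

View pics/p2.png

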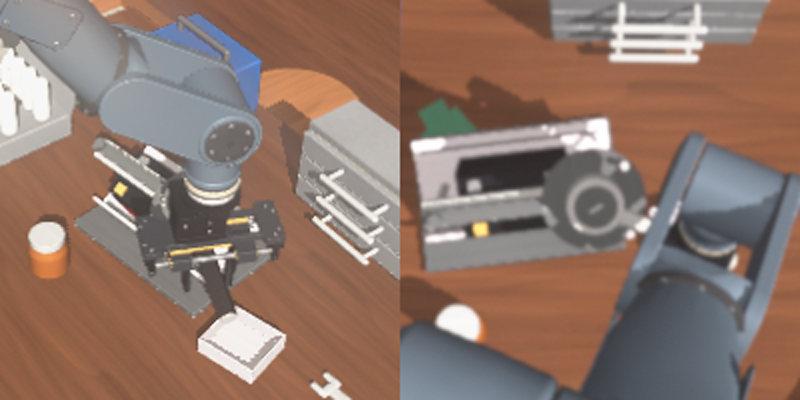

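Call:
drive_tool(deltas="50 13 -8 7 0.11;50 27 -14 14 0.22;50 41 -18 22 0.33;50 56 -20 30 0.44;50 70 -20 39 0.54;50 85 -19 47 0.64;50 99 -15 55 0.75;50 112 -9 64 0.85;50 125 -1 71 0.96;50 137 8 79 1.07;50 147 19 86 1.18;50 147 19 86 1.18")

```text
time_s: 6.9
position: [0.7167, -0.096, 0.2256]
tcp_rot: [[-0.666, 0.746, 0.001], [0.746, 0.666, 0.001], [-0.0, 0.002, -1.0]]
force: [0.3, -0.8, -0.4]
opening: 0.573
grasp_force: 0.0
```

Call:
drive_tool(deltas="50 -11 -11 -7 -0.11;50 -22 -20 -14 -0.22;50 -35 -28 -22 -0.33;50 -49 -34 -30 -0.44;50 -63 -37 -39 -0.54;50 -77 -39 -47 -0.64;50 -92 -39 -55 -0.75;50 -106 -37 -64 -0.85;50 -121 -33 -71 -0.96;50 -134 -27 -79 -1.07;50 -147 -19 -86 -1.18;50 -147 -19 -86 -1.18")

```text
time_s: 8.1
position: [0.5661, -0.1163, 0.138]
tcp_rot: [[0.44, 0.898, -0.003], [0.898, -0.44, 0.001], [-0.001, -0.003, -1.0]]
force: [0.1, -0.5, 0.3]
opening: 0.577
grasp_force: 0.0
```

Call:
drive_tool(deltas="50 13 -8 7 0.11;50 27 -14 14 0.22;50 41 -18 22 0.33;50 56 -20 30 0.44;50 70 -20 39 0.54;50 85 -19 47 0.64;50 99 -15 55 0.75;50 112 -9 64 0.85;50 125 -1 71 0.96;50 137 8 79 1.07;50 147 19 86 1.18;50 147 19 86 1.18")

```text
time_s: 9.3
position: [0.717, -0.0967, 0.2258]
tcp_rot: [[-0.666, 0.746, 0.002], [0.746, 0.666, 0.0], [-0.001, 0.002, -1.0]]
force: [0.0, -0.2, -0.0]
opening: 0.574
grasp_force: 0.0
```

Call:
drive_tool(deltas="50 -11 -11 -7 -0.11;50 -22 -20 -14 -0.22;50 -35 -28 -22 -0.33;50 -49 -34 -30 -0.44")

```text
time_s: 9.7
position: [0.6649, -0.1329, 0.1939]
tcp_rot: [[-0.275, 0.961, -0.002], [0.961, 0.275, 0.0], [0.001, -0.002, -1.0]]
force: [-0.4, -0.0, -0.4]
opening: 0.576
grasp_force: 0.0
```

Call:
drive_tool(deltas="50 -14 -3 -9 -0.10;50 -28 -5 -17 -0.20")

```text
time_s: 9.9
position: [0.6366, -0.1376, 0.1769]
tcp_rot: [[-0.079, 0.997, -0.002], [0.997, 0.079, 0.001], [0.001, -0.002, -1.0]]
force: [0.3, -0.3, -0.8]
opening: 0.571
grasp_force: 0.0
```

```bash
python3 - <<'E'
from h import *
s=bot.read_state();print(s["position"],s["force"],tgt(.66))
a=imaging.capture("side")[160:310,290:440,::-1];b=imaging.capture("top")[110:260,270:420,::-1]
cv2.imwrite("pics/p3.png",cv2.resize(np.hstack([a,b]),None,fx=2.66,fy=2.66,interpolation=2))
E
```

```text
[ 0.63662037 -0.13764222  0.17686373] [ 0.25292725 -0.26031351 -0.7763143 ] [ 6.37671833e+02 -1.37586566e+02  1.75758889e+02  7.59228901e-02]
```

View pics/p3.png

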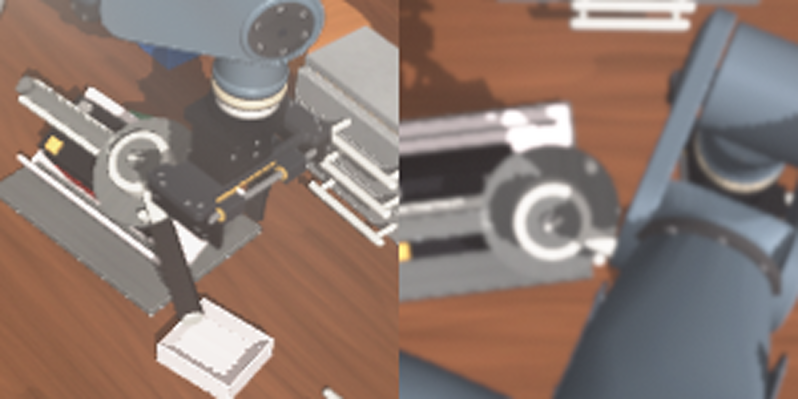

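```bash
python3 - <<'E'
from h import *
s=bot.read_state();p=s["position"];R=s["tcp_rot"]
f=[p+R[:,1]*k for k in(-.033,0,.033)]
u=proj("side",f);print("fingers p3px",((u-[290,160])*2.66).round())
for q in(1.0,1.1,1.2,1.3):
  P=[O+bedR(W)@np.array(hd(q,r))/1e3 for r in(75,140,192)]
  print(q,((proj("side",P)-[290,160])*2.66).round().tolist(),((proj("side",P)-[250,120])*2).round().tolist()[2])
E
```

```text
fingers p3px [[204. 269.]
 [226. 254.]
 [248. 239.]]
1.0 [[170.0, 218.0], [196.0, 266.0], [217.0, 307.0]] [243.0, 311.0]
1.1 [[164.0, 221.0], [184.0, 273.0], [200.0, 315.0]] [231.0, 317.0]
1.2 [[158.0, 224.0], [172.0, 278.0], [184.0, 322.0]] [218.0, 322.0]
1.3 [[151.0, 226.0], [160.0, 281.0], [166.0, 327.0]] [205.0, 326.0]
```

```bash
python3 - <<'E'
import cv2
a=cv2.imread("pics/p2.png")[200:370,110:300]
b=cv2.imread("pics/p3.png")[90:330,110:400]
a=cv2.resize(a,(380,400),interpolation=2);b=cv2.resize(b,(400,400),interpolation=2)
cv2.imwrite("pics/c5.png",cv2.hconcat([a,b]))
E
```

```text
(no output)
```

View pics/c5.png

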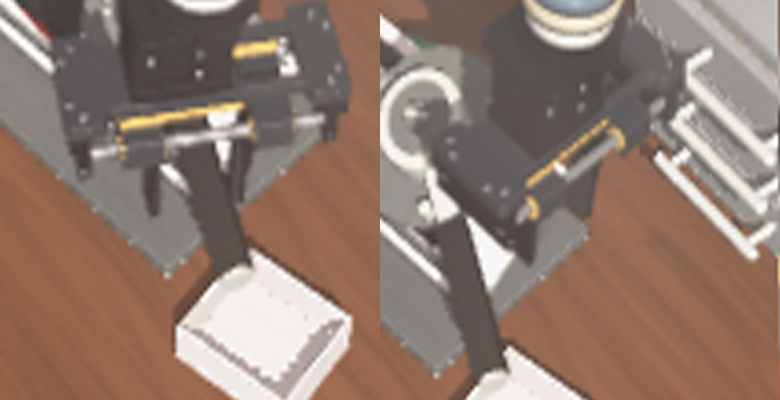

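```bash
python3 - <<'E'
from h import *
p=np.array([.5687,-.1182,.139]);y=np.array([.898,-.441,0])
for k in(-.04,-.025,0,.025,.04):
  u=(proj("side",[p+y*k,p+y*k+[0,0,.025],p+y*k+[0,0,.05]])-[250,120])*2
  print(k,u.round().tolist(),"c5:",((u-[110,200])*[2,400/170]).round().tolist())
for q in (1.1,1.2):
  P=[O+bedR(W)@np.array(hd(q,r))/1e3 for r in(75,140,192)]
  print(q,((((proj("side",P)-[250,120])*2)-[110,200])*[2,400/170]).round().tolist())
E
```

```text
-0.04 [[177.0, 304.0], [177.0, 293.0], [177.0, 281.0]] c5: [[133.0, 246.0], [134.0, 218.0], [135.0, 190.0]]
-0.025 [[187.0, 303.0], [187.0, 291.0], [188.0, 280.0]] c5: [[154.0, 242.0], [155.0, 215.0], [156.0, 187.0]]
0 [[204.0, 301.0], [205.0, 289.0], [206.0, 277.0]] c5: [[188.0, 237.0], [190.0, 210.0], [191.0, 182.0]]
0.025 [[221.0, 298.0], [222.0, 287.0], [223.0, 275.0]] c5: [[223.0, 232.0], [224.0, 204.0], [226.0, 176.0]]
0.04 [[232.0, 297.0], [233.0, 285.0], [234.0, 274.0]] c5: [[243.0, 228.0], [245.0, 201.0], [247.0, 173.0]]
1.1 [[187.0, 109.0], [217.0, 200.0], [241.0, 275.0]]
1.2 [[177.0, 114.0], [198.0, 209.0], [216.0, 287.0]]
```

```bash
python3 - <<'E'
from h import *
p=np.array([.6312,-.1373,.3333]);y=np.array([.999,.034,0])
for k in(-.058,-.0435,0,.0435,.058): print(k,((proj("side",[p+y*k])-[250,120])*2).round().tolist())
a=cv2.imread("pics/p1.png")[70:220,170:350]
b=cv2.resize(a,None,fx=3.2,fy=3.2,interpolation=2)
for k in(-.05,.05):
  u=((proj("side",[p+y*k])[0]-[250,120])*2-[170,70])*3.2; cv2.drawMarker(b,tuple(int(v) for v in u),(0,0,255),0,15,1)
cv2.imwrite("pics/c6.png",b)
E
```

```text
-0.058 [[223.0, 210.0]]
-0.0435 [[232.0, 205.0]]
0 [[257.0, 191.0]]
0.0435 [[281.0, 177.0]]
0.058 [[289.0, 173.0]]
```

View pics/c6.png

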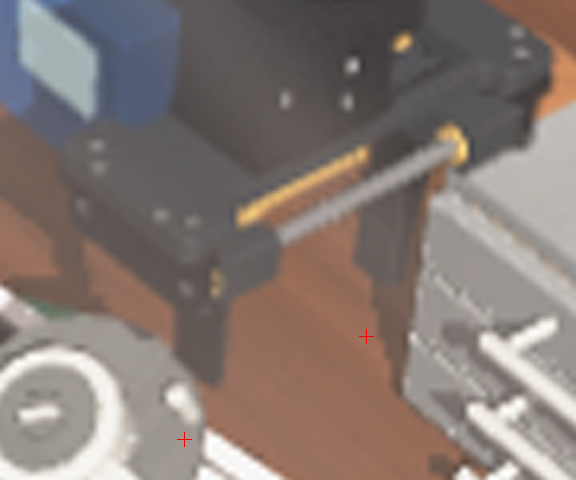

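```bash
python3 - <<'E'
from h import *
p=np.array([.23417,.57867,.18386]);y=np.array([.3754,.9269,0]);x=np.array([-.9269,.3754,0])
out=[]
for n,f,(u0,v0) in(("side","pics/side0.png",(85,80)),("top","pics/top0.png",(10,310))):
  a=cv2.imread(f)[v0:v0+120,u0:u0+100]; b=cv2.resize(a,None,fx=4,fy=4,interpolation=2)
  b=cv2.convertScaleAbs(b,alpha=1.8,beta=30)
  for P,c in [(p+y*k,(0,0,255)) for k in(-.0435,-.0585,.0435,.0585)]+[(p+y*i*.095+x*j*.0375+[0,0,.07],(0,255,0)) for i in(-1,1) for j in(-1,1)]:
    u=(proj(n,[P])[0]-[u0,v0])*4; cv2.drawMarker(b,tuple(int(t) for t in u),c,0,10,1)
  out.append(b)
cv2.imwrite("pics/c7.png",cv2.hconcat(out))
E
```

```text
(no output)
```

View pics/c7.png

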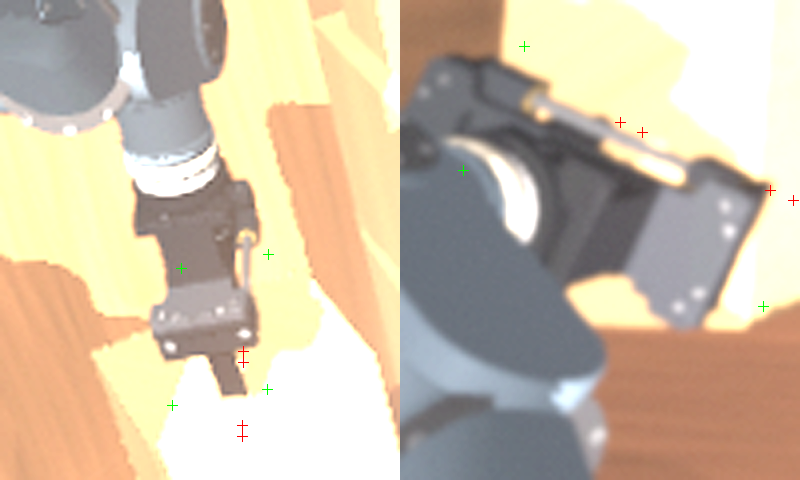

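```bash
python3 - <<'E'
from h import *
D=[([.23417,.57867,.18386],[.3754,.9269],-.051,(143,178.7)),
([.6312,-.1373,.3333],[.999,.034],-.051,(367.8,214.4)),([.6312,-.1373,.3333],[.999,.034],.051,(394.4,199.2)),
([.5687,-.1182,.1393],[.898,-.441],-.0325,(343,265.7)),([.5687,-.1182,.1393],[.898,-.441],.0325,(365,262.5))]
def pt(d,o,tool):
  p,y,k,_=d;y=np.array([*y,0]);x=np.array([-y[1],y[0],0]) # world offset or tool offset
  x=np.array([-abs(0),0,0])+np.cross(y,[0,0,-1.])
  return np.array(p)+y*k+(x*o[0]+y*o[1] if tool else np.array([o[0],o[1],0]))+[0,0,o[2]]
for tool in(0,1):
  f=lambda o:np.concatenate([proj("side",[pt(d,o,tool)])[0]-d[3] for d in D])
  r=least_squares(f,[0,0,0]);print(tool,(r.x*1e3).round(1),f(r.x).round(1))
f=lambda o:np.concatenate([proj("side",[pt(d,[0,0,o[0]],0)])[0]-d[3] for d in D])
r=least_squares(f,[0]);print((r.x*1e3).round(1),f(r.x).round(1))
E
```

```text
0 [ -2.9 -10.4  40.2] [-0.1  1.4 -1.6  0.5  1.5 -0.8 -0.3 -0.6  0.6 -0.4]
1 [-2.5  4.6 30.3] [ 1.1  0.9 -1.5  0.4  1.2 -0.7 -0.  -0.5  0.6 -0.3]
[31.1] [ 0.3  1.7 -3.5  0.5 -0.7 -0.7 -1.8 -1.1 -1.2 -0.9]
```

```bash
python3 - <<'E'
from h import *
p=lambda A:print(";".join("50 %.0f %.0f %.0f %.2f"%tuple(r) for r in A))
ref=tgt(.66);t=tgt(1.12,dz=-46);print((t-ref).round(2),t.round(2))
p(qrows(1.12,-.08,11));p(qrows(-.08,1.28,12));p(qrows(1.28,-.08,12))
E
```

```text
[-54.87  11.35 -52.58  -0.41] [ 5.8280e+02 -1.2624e+02  1.2317e+02 -3.3000e-01]
50 13 -5 7 0.10;50 26 -9 14 0.20;50 39 -11 21 0.29;50 52 -11 29 0.39;50 65 -10 37 0.48;50 78 -7 44 0.58;50 91 -3 52 0.67;50 103 3 59 0.77;50 114 11 66 0.87;50 124 20 73 0.97;50 134 30 79 1.07
50 -10 -11 -6 -0.11;50 -21 -20 -13 -0.21;50 -33 -28 -21 -0.31;50 -45 -34 -28 -0.41;50 -58 -38 -36 -0.51;50 -72 -41 -44 -0.61;50 -85 -41 -52 -0.71;50 -99 -41 -60 -0.81;50 -113 -38 -67 -0.91;50 -126 -33 -75 -1.01;50 -139 -27 -82 -1.11;50 -151 -19 -88 -1.22
50 12 -8 6 0.11;50 25 -14 13 0.21;50 38 -18 21 0.31;50 52 -21 28 0.41;50 66 -22 36 0.51;50 80 -21 44 0.61;50 93 -19 52 0.71;50 106 -14 60 0.81;50 119 -8 67 0.91;50 130 -0 75 1.01;50 141 9 82 1.11;50 151 19 88 1.22
```

Call:
drive_tool(deltas="87 0 0 40 0;87 0 0 80 0;87 -20 0 80 -0.13;87 -40 10 80 -0.26;87 -53 10 80 -0.4;87 -53 10 80 -0.4")

```text
time_s: 10.6
position: [0.5845, -0.1266, 0.2585]
tcp_rot: [[0.308, 0.951, -0.0], [0.951, -0.308, 0.0], [-0.0, -0.0, -1.0]]
force: [-0.2, 0.1, 0.3]
opening: 0.973
grasp_force: 0.0
```

Call:
drive_tool(deltas="87 -1 0 -35 -0.02;87 -1 0 -70 -0.02;87 -1 0 -95 -0.02;87 -1 0 -115 -0.02;87 -1 0 -133 -0.02;60 -1 0 -133 -0.02;50 -1 0 -133 -0.02;50 -1 0 -133 -0.02;50 -1 0 -133 -0.02;50 -1 0 -133 -0.02")

```text
time_s: 11.6
position: [0.5852, -0.127, 0.1258]
tcp_rot: [[0.327, 0.945, 0.002], [0.945, -0.327, -0.001], [-0.0, 0.002, -1.0]]
force: [0.2, 0.3, -0.2]
opening: 0.635
grasp_force: 0.0
```

Call:
drive_tool(deltas="50 13 -5 7 0.10;50 26 -9 14 0.20;50 39 -11 21 0.29;50 52 -11 29 0.39")

```text
time_s: 12.0
position: [0.6339, -0.1371, 0.1536]
tcp_rot: [[-0.06, 0.998, -0.007], [0.998, 0.06, 0.002], [0.002, -0.006, -1.0]]
force: [-3.5, 1.0, -0.4]
opening: 0.577
grasp_force: 1.8
```

```bash
python3 - <<'E'
from h import *
s=bot.read_state();print(s["position"],s["force"],tgt(.684,dz=-46))
a=imaging.capture("side")[200:300,310:410,::-1];b=imaging.capture("top")[150:250,300:400,::-1]
cv2.imwrite("pics/p4.png",cv2.resize(np.hstack([a,b]),None,fx=4,fy=4,interpolation=2))
E
```

```text
[ 0.63393706 -0.13713972  0.15355223] [-3.48939394  1.00706128 -0.43744754] [ 6.34762472e+02 -1.37717020e+02  1.52083282e+02  5.51111065e-02]
```

View pics/p4.png

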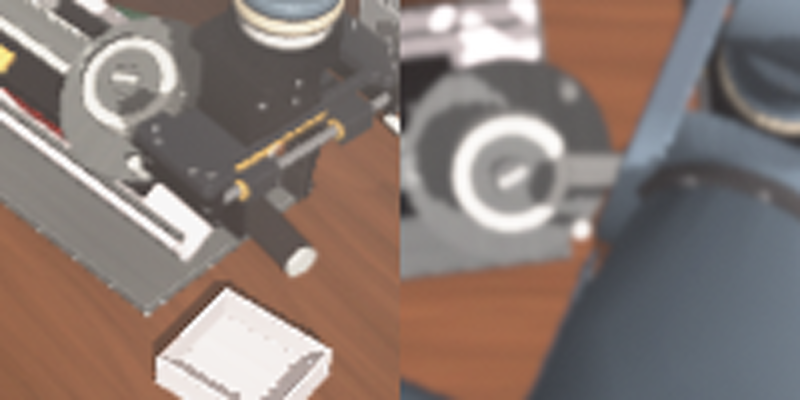

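Call:
drive_tool(deltas="50 13 1 8 0.09;50 26 4 15 0.19;50 39 8 23 0.28;50 51 14 30 0.38;50 62 22 37 0.48;50 72 31 44 0.58;50 82 41 50 0.68;50 82 41 50 0.68")

```text
time_s: 12.9
position: [0.7172, -0.0975, 0.2043]
tcp_rot: [[-0.672, 0.741, -0.003], [0.741, 0.672, -0.003], [-0.0, -0.004, -1.0]]
force: [-2.9, -2.4, 2.9]
opening: 0.578
grasp_force: 2.0
```

Call:
drive_tool(deltas="50 -10 -11 -6 -0.11;50 -21 -20 -13 -0.21;50 -33 -28 -21 -0.31;50 -45 -34 -28 -0.41;50 -58 -38 -36 -0.51;50 -72 -41 -44 -0.61;50 -85 -41 -52 -0.71;50 -99 -41 -60 -0.81;50 -113 -38 -67 -0.91;50 -126 -33 -75 -1.01;50 -139 -27 -82 -1.11;50 -151 -19 -88 -1.22")

```text
time_s: 14.1
position: [0.5728, -0.1195, 0.1163]
tcp_rot: [[0.472, 0.882, 0.013], [0.882, -0.472, -0.007], [-0.0, 0.015, -1.0]]
force: [8.1, -5.8, -5.8]
opening: 0.579
grasp_force: 4.9
```

Call:
drive_tool(deltas="50 12 -8 6 0.11;50 25 -14 13 0.21;50 38 -18 21 0.31;50 52 -21 28 0.41;50 66 -22 36 0.51;50 80 -21 44 0.61;50 93 -19 52 0.71;50 106 -14 60 0.81;50 119 -8 67 0.91;50 130 -0 75 1.01;50 141 9 82 1.11;50 151 19 88 1.22")

```text
time_s: 15.3
position: [0.7163, -0.0976, 0.2043]
tcp_rot: [[-0.672, 0.74, -0.005], [0.74, 0.672, -0.002], [0.002, -0.005, -1.0]]
force: [-5.2, -0.1, 2.6]
opening: 0.573
grasp_force: 2.5
```

Call:
drive_tool(deltas="50 -10 -11 -6 -0.11;50 -21 -20 -13 -0.21;50 -33 -28 -21 -0.31;50 -45 -34 -28 -0.41;50 -58 -38 -36 -0.51;50 -72 -41 -44 -0.61")

```text
time_s: 15.9
position: [0.6507, -0.1382, 0.1612]
tcp_rot: [[-0.119, 0.993, 0.012], [0.993, 0.119, -0.001], [-0.003, 0.012, -1.0]]
force: [7.0, 0.3, -1.2]
opening: 0.576
grasp_force: 3.7
```

Call:
drive_tool(deltas="50 -13 0 -8 -0.1;50 -27 0 -16 -0.2")

```text
time_s: 16.1
position: [0.6246, -0.1395, 0.1452]
tcp_rot: [[0.081, 0.997, 0.014], [0.997, -0.081, -0.004], [-0.003, 0.014, -1.0]]
force: [8.7, -1.2, -3.0]
opening: 0.577
grasp_force: 4.2
```

Call:
drive_tool(deltas="50 -14 3 -7 -0.1;50 -27 8 -15 -0.2")

```text
time_s: 16.3
position: [0.598, -0.1333, 0.1299]
tcp_rot: [[0.277, 0.961, 0.014], [0.961, -0.277, -0.007], [-0.003, 0.016, -1.0]]
force: [7.9, -6.4, -2.8]
opening: 0.576
grasp_force: 4.4
```

Call:
drive_tool(deltas="50 -13 6 -7 -0.1;50 -25 14 -13 -0.21")

```text
time_s: 16.5
position: [0.5728, -0.1194, 0.1164]
tcp_rot: [[0.472, 0.882, 0.013], [0.882, -0.472, -0.007], [0.0, 0.015, -1.0]]
force: [9.0, -5.5, -6.8]
opening: 0.577
grasp_force: 4.8
```

Call:
drive_tool(deltas="50 12 -8 6 0.11;50 25 -14 13 0.21;50 38 -18 21 0.31;50 52 -21 28 0.41;50 66 -22 36 0.51;50 80 -21 44 0.61;50 93 -19 52 0.71;50 106 -14 60 0.81;50 119 -8 67 0.91;50 130 -0 75 1.01;50 141 9 82 1.11;50 151 19 88 1.22")

```text
time_s: 17.7
position: [0.7164, -0.0976, 0.2043]
tcp_rot: [[-0.672, 0.74, -0.005], [0.74, 0.672, -0.002], [0.002, -0.005, -1.0]]
force: [-4.3, -1.1, 2.3]
opening: 0.572
grasp_force: 2.5
```

Call:
drive_tool(deltas="50 -10 -11 -6 -0.11;50 -21 -20 -13 -0.21;50 -33 -28 -21 -0.31;50 -45 -34 -28 -0.41")

```text
time_s: 18.1
position: [0.6763, -0.1302, 0.1768]
tcp_rot: [[-0.314, 0.949, 0.009], [0.949, 0.314, 0.001], [-0.002, 0.009, -1.0]]
force: [5.3, 3.3, 0.4]
opening: 0.577
grasp_force: 3.0
```

Call:
drive_tool(deltas="50 -13 -4 -8 -0.1;50 -27 -7 -16 -0.2")

```text
time_s: 18.3
position: [0.6524, -0.1378, 0.1618]
tcp_rot: [[-0.119, 0.993, 0.016], [0.993, 0.119, -0.001], [-0.003, 0.016, -1.0]]
force: [12.1, 5.0, 3.1]
opening: 0.579
grasp_force: 6.8
```

Call:
drive_tool(deltas="50 -13 0 -8 -0.1")

```text
time_s: 18.4
position: [0.6441, -0.1385, 0.1559]
tcp_rot: [[-0.018, 0.999, 0.027], [1.0, 0.018, -0.003], [-0.003, 0.027, -1.0]]
force: [17.5, 5.0, 7.8]
opening: 0.582
grasp_force: 9.5
```

Call:
drive_tool(deltas="50 -8 0 -5 -0.06;50 -8 0 -5 -0.06;50 -8 0 -5 -0.06;50 -8 0 -5 -0.06")

```text
time_s: 18.8
position: [0.639, -0.1386, 0.1524]
tcp_rot: [[0.037, 0.999, 0.031], [0.999, -0.037, -0.004], [-0.003, 0.032, -0.999]]
force: [17.5, 3.7, 4.8]
opening: 0.575
grasp_force: 8.8
```

Call:
drive_tool(deltas="50 -12 1 -7 -0.08;50 -12 1 -7 -0.08;50 -12 1 -7 -0.08")

```text
time_s: 19.1
position: [0.6316, -0.1387, 0.1472]
tcp_rot: [[0.117, 0.992, 0.042], [0.993, -0.117, -0.007], [-0.002, 0.042, -0.999]]
force: [23.0, 4.8, 6.1]
opening: 0.582
grasp_force: 11.6
```

```bash
cat > cap.py <<'E'
from h import *
im=imaging.capture("side");g=im.astype(int).min(2)
for q in np.arange(.3,1.25,.05):
    P=[O+bedR(W)@np.array(hd(q,r))/1e3 for r in(150,165,180,191)]
    print(round(q,2),[int(g[int(round(v)),int(round(u))]) for u,v in proj("side",P)],end=" | ")
# bright blobs near the end arc
P=np.array([proj("side",[O+bedR(W)@np.array(hd(q,191))/1e3])[0] for q in np.arange(0,1.25,.01)])
n,l,st,c=cv2.connectedComponentsWithStats((g>150).astype(np.uint8))
for i in range(1,n):
    d=np.hypot(*(P-c[i]).T)
    if 6<st[i,4]<150 and d.min()<5: print("\nblob",c[i].round(1),st[i,4],"q",d.argmin()*.01,d.min().round(1))
E
python3 cap.py
```

```text
0.3 [138, 95, 86, 84] | 0.35 [167, 89, 85, 84] | 0.4 [97, 88, 87, 86] | 0.45 [78, 85, 85, 87] | 0.5 [76, 83, 82, 83] | 0.55 [74, 77, 84, 83] | 0.6 [80, 81, 82, 195] | 0.65 [79, 80, 81, 210] | 0.7 [80, 81, 80, 211] | 0.75 [94, 79, 80, 81] | 0.8 [108, 81, 82, 82] | 0.85 [123, 80, 80, 81] | 0.9 [104, 79, 78, 80] | 0.95 [116, 81, 80, 81] | 1.0 [130, 82, 69, 246] | 1.05 [130, 82, 238, 230] | 1.1 [127, 79, 236, 223] | 1.15 [140, 81, 69, 219] | 1.2 [126, 83, 68, 218] | 
blob [404.  230.5] 8 q 0.16 1.4

blob [389.6 259.9] 31 q 0.66 0.2
```

Call:
drive_tool(deltas="50 -10 2 -6 -0.06;50 -10 2 -6 -0.06;50 -10 2 -6 -0.06")

```text
time_s: 19.45
position: [0.6256, -0.1383, 0.1428]
tcp_rot: [[0.176, 0.983, 0.05], [0.984, -0.176, -0.01], [-0.001, 0.051, -0.999]]
force: [26.7, 4.4, 8.1]
opening: 0.58
grasp_force: 13.8
```

```bash
python3 cap.py | grep blob
```

```text
blob [402.1 233.6] 9 q 0.22 2.4
blob [387.1 262.7] 35 q 0.71 0.1
```

```bash
cat > prof.py <<'E'
from h import *
f0=cv2.imread("pics/side0.png");f1=imaging.capture("side")[:,:,::-1].copy()
t0=cv2.imread("pics/top0.png");t1=imaging.capture("top")[:,:,::-1].copy()
zs=np.arange(96,162,3);print(zs.tolist())
for n,A,B in(("side",f0,f1),("top",t0,t1)):
  for x in(-17,17):
    for y in (85,113):
      u=proj(n,[O+bedR(W)@np.array([x,y,z])/1e3 for z in zs]).astype(np.float32)
      g=lambda I:cv2.remap(cv2.cvtColor(I,6),u[None,:,0],u[None,:,1],1)[0].tolist()
      print(n,x,y,"\n",g(A),"\n",g(B))
E
python3 prof.py
```

```text
[96, 99, 102, 105, 108, 111, 114, 117, 120, 123, 126, 129, 132, 135, 138, 141, 144, 147, 150, 153, 156, 159]
side -17 85 
 [104, 103, 115, 129, 137, 144, 150, 161, 176, 183, 191, 204, 201, 207, 215, 215, 225, 231, 233, 239, 236, 238] 
 [156, 163, 173, 186, 184, 191, 202, 204, 214, 228, 229, 235, 240, 240, 241, 241, 241, 242, 242, 241, 238, 232]
side -17 113 
 [127, 130, 140, 138, 150, 157, 160, 169, 173, 178, 193, 207, 207, 219, 213, 179, 152, 131, 121, 120, 120, 120] 
 [162, 167, 183, 198, 201, 210, 222, 209, 214, 191, 152, 120, 120, 120, 120, 120, 121, 121, 121, 121, 121, 120]
side 17 85 
 [174, 162, 165, 172, 179, 193, 213, 205, 200, 197, 166, 149, 132, 128, 140, 124, 109, 112, 100, 97, 96, 95] 
 [145, 152, 138, 135, 137, 128, 120, 115, 103, 95, 96, 91, 92, 93, 92, 92, 94, 96, 97, 99, 99, 99]
side 17 113 
 [161, 178, 198, 196, 182, 188, 193, 182, 187, 176, 159, 148, 139, 121, 123, 112, 97, 97, 97, 100, 102, 105] 
 [130, 131, 124, 118, 117, 111, 108, 107, 101, 99, 98, 95, 95, 95, 96, 96, 97, 97, 96, 99, 101, 104]
top -17 85 
 [152, 153, 153, 153, 153, 153, 152, 152, 151, 149, 148, 
[... 178 characters left out ...]
3 
 [152, 154, 154, 155, 155, 155, 155, 155, 156, 157, 160, 163, 166, 167, 167, 166, 161, 156, 152, 150, 147, 151] 
 [153, 154, 155, 155, 155, 155, 154, 154, 155, 157, 159, 162, 164, 165, 165, 164, 160, 155, 152, 150, 147, 152]
top 17 85 
 [178, 177, 177, 176, 175, 174, 172, 170, 168, 166, 170, 175, 180, 189, 201, 212, 214, 215, 217, 209, 199, 190] 
 [174, 170, 167, 163, 159, 155, 152, 153, 154, 155, 157, 160, 163, 164, 166, 167, 167, 167, 167, 165, 163, 160]
top 17 113 
 [191, 191, 191, 190, 190, 189, 187, 186, 184, 185, 187, 188, 195, 204, 213, 219, 223, 227, 223, 214, 206, 192] 
 [188, 186, 183, 178, 174, 170, 167, 165, 163, 163, 164, 164, 165, 165, 164, 162, 159, 155, 149, 143, 136, 129]
```

```bash
cat > ex.py <<'E'
from h import *
import itertools
B=lambda v:O+bedR(W)@np.array(v)/1e3
zs=np.arange(96,165,.5)
for x,y in((-17,113),(-17,105),(-17,109),(0,113)):
  u=proj("side",[B([x,y,z]) for z in zs]).astype(np.float32)
  out=[]
  for zb in(105,106.5,108,110,112,122,125,128):
    h=cv2.convexHull(proj("side",[B(v) for v in itertools.product((-17,17),(-117,117),(zb,zb+12))]).astype(np.float32))
    ins=[cv2.pointPolygonTest(h,(float(a),float(b)),False)>0 for a,b in u];k=np.where(ins)[0]
    out.append((zb,zs[k[0]],zs[k[-1]]) if len(k) else zb)
  print(x,y,[tuple(map(float,o)) for o in out])
  for I in(cv2.imread("pics/side0.png"),imaging.capture("side")[:,:,::-1].copy()):
    p=cv2.remap(cv2.cvtColor(I,6),u[None,::6,0],u[None,::6,1],1)[0];print(p.tolist())
E
python3 ex.py
```

```text
-17 113 [(105.0, 105.0, 122.5), (106.5, 106.5, 124.0), (108.0, 108.0, 125.5), (110.0, 110.0, 127.5), (112.0, 112.0, 129.5), (122.0, 122.0, 139.0), (125.0, 125.0, 142.0), (128.0, 128.0, 145.0)]
[127, 130, 140, 138, 150, 157, 160, 169, 173, 178, 193, 207, 207, 219, 213, 179, 152, 131, 121, 120, 120, 120, 120]
[162, 168, 183, 198, 201, 210, 222, 209, 214, 191, 152, 120, 120, 119, 119, 119, 120, 120, 121, 121, 121, 119, 120]
-17 105 [(105.0, 105.0, 133.5), (106.5, 106.5, 135.0), (108.0, 108.0, 136.5), (110.0, 110.0, 138.5), (112.0, 112.0, 140.5), (122.0, 122.0, 150.0), (125.0, 125.0, 153.0), (128.0, 128.0, 156.0)]
[130, 130, 135, 142, 143, 152, 158, 165, 180, 184, 194, 203, 199, 207, 222, 224, 230, 230, 218, 185, 143, 122, 120]
[168, 173, 181, 191, 192, 198, 213, 218, 224, 235, 235, 229, 221, 190, 152, 123, 120, 120, 119, 119, 120, 120, 121]
-17 109 [(105.0, 105.0, 128.0), (106.5, 106.5, 129.5), (108.0, 108.0, 131.0), (110.0, 110.0, 133.0), (112.0, 112.0, 135.0), (122.0, 122.0, 144.5), (125.0, 125.0, 147.5), (128.0, 128.0, 150.5)]
[126, 134, 133, 140, 149, 149, 165, 170, 177, 185, 187, 193, 207, 216, 220, 231, 214, 184, 147, 127, 119, 120, 120]
[162, 175, 177, 183, 198, 210, 213, 224, 229, 219, 224, 189, 151, 121, 120, 120, 120, 120, 120, 120, 121, 121, 121]
0 113 [(105.0, 96.0, 122.5), (106.5, 96.0, 124.0), (108.0, 96.0, 125.5), (110.0, 96.0, 127.5), (112.0, 96.0, 129.5), (122.0, 96.0, 139.0), (125.0, 96.0, 142.0), (128.0, 96.0, 145.0)]
[149, 150, 151, 150, 151, 151, 151, 151, 151, 149, 144, 138, 135, 137, 143, 150, 154, 154, 155, 153, 150, 142, 128]
[152, 152, 153, 153, 153, 154, 154, 154, 153, 152, 147, 140, 137, 139, 146, 153, 157, 157, 157, 156, 153, 144, 129]
```

Call:
drive_tool(deltas="50 -12 4 -7 -0.09;50 -12 4 -7 -0.09;50 -12 4 -7 -0.09;50 -12 4 -7 -0.09;50 -12 4 -7 -0.09;50 -12 4 -7 -0.09")

```text
time_s: 20.4
position: [0.6186, -0.1369, 0.1377]
tcp_rot: [[0.264, 0.963, 0.06], [0.965, -0.264, -0.016], [0.001, 0.062, -0.998]]
force: [33.0, 2.0, 10.3]
opening: 0.577
grasp_force: 16.4
```

```bash
python3 cap.py | grep blob; python3 ex.py|sed -n 3p
```

```text
blob [398.9 237.8] 8 q 0.3 4.0
blob [384.  265.8] 33 q 0.77 0.3
[162, 168, 184, 198, 201, 211, 222, 209, 214, 191, 152, 120, 120, 120, 120, 120, 120, 120, 121, 121, 121, 120, 120]
```

Call:
drive_tool(deltas="50 14 -4 10 0.09;50 28 -7 17 0.19;50 42 -7 25 0.29;50 55 -7 33 0.39;50 69 -4 41 0.49;50 82 0 49 0.59;50 94 6 56 0.69;50 106 14 64 0.79;50 117 23 71 0.89;50 127 34 77 1.0;50 127 34 77 1.0")

```text
time_s: 21.75
position: [0.7174, -0.0977, 0.2044]
tcp_rot: [[-0.672, 0.741, -0.003], [0.741, 0.672, -0.004], [-0.001, -0.004, -1.0]]
force: [-3.5, -2.7, 2.2]
opening: 0.576
grasp_force: 2.0
```

```bash
python3 ex.py|sed -n 3p
```

```text
[162, 167, 182, 196, 200, 209, 221, 208, 213, 190, 151, 120, 120, 119, 119, 119, 119, 119, 120, 121, 121, 120, 120]
```

Call:
drive_tool(deltas="50 -10 -11 -6 -0.11;50 -21 -20 -13 -0.21;50 -33 -28 -21 -0.31;50 -45 -34 -28 -0.41")

```text
time_s: 22.35
position: [0.6829, -0.1264, 0.1794]
tcp_rot: [[-0.315, 0.949, 0.024], [0.949, 0.315, 0.007], [-0.001, 0.025, -1.0]]
force: [16.0, 14.1, 6.7]
opening: 0.574
grasp_force: 10.2
```

Call:
drive_tool(deltas="50 -13 -4 -8 -0.1;50 -13 -4 -8 -0.1;50 -13 -4 -8 -0.1;50 -13 -4 -8 -0.1")

```text
time_s: 22.75
position: [0.6746, -0.1302, 0.1736]
tcp_rot: [[-0.224, 0.974, 0.033], [0.975, 0.224, 0.005], [-0.003, 0.033, -0.999]]
force: [18.3, 12.3, 7.4]
opening: 0.578
grasp_force: 10.3
```

```bash
python3 cap.py|grep blob;python3 ex.py|sed -n 3p
```

```text
blob [402.6 239. ] 28 q 0.29 0.2
[162, 168, 183, 197, 201, 210, 222, 209, 213, 191, 151, 119, 119, 120, 120, 120, 120, 120, 121, 121, 121, 120, 120]
```

Call:
drive_tool(deltas="50 13 4 8 0.1;50 25 10 15 0.2;50 37 18 23 0.3;50 48 27 30 0.4;50 58 38 36 0.51;50 61 40 37 0.53;50 61 40 37 0.53;87 58 38 36 0.51;87 58 38 36 0.51;87 58 38 36 0.51;87 58 38 36 0.51;87 58 38 36 0.51")

```text
time_s: 24.2
position: [0.719, -0.0963, 0.2038]
tcp_rot: [[-0.672, 0.741, 0.001], [0.741, 0.672, 0.0], [-0.0, 0.001, -1.0]]
force: [-0.3, -0.7, 0.3]
opening: 0.941
grasp_force: 0.0
```

Call:
drive_tool(deltas="87 0 0 10 0;87 0 0 25 0;87 0 0 45 0;87 0 0 75 0;87 0 0 110 0;87 0 0 150 0;87 -50 0 150 0;87 -100 0 150 0;87 -150 0 150 0;87 -150 0 150 0;87 -150 0 150 0")

```text
time_s: 25.3
position: [0.5683, -0.0967, 0.356]
tcp_rot: [[-0.671, 0.741, 0.004], [0.741, 0.671, -0.001], [-0.003, 0.002, -1.0]]
force: [-0.3, -0.3, 0.1]
opening: 1.001
grasp_force: 0.0
```

```bash
python3 cap.py;echo;python3 ex.py|sed -n 3p; python3 -c "
from h import *
s=bot.read_state();print(s['position'],s['force'],s['time_s'])
P=[O+bedR(W)@np.array(hd(q,191))/1e3 for q in(0,.1,.2,.3)];print(proj('side',P),proj('top',P))
g=imaging.capture('top').astype(int).min(2);u=proj('top',P)
for q in np.arange(0,.5,.05):
  print(round(q,2),[int(g[int(round(v)),int(round(x))]) for x,v in proj('top',[O+bedR(W)@np.array(hd(q,r))/1e3 for r in(90,120,150,180,191)])])"
```

```text
0.3 [96, 93, 92, 90] | 0.35 [96, 95, 92, 92] | 0.4 [95, 95, 95, 94] | 0.45 [96, 93, 93, 94] | 0.5 [133, 91, 91, 91] | 0.55 [133, 91, 92, 90] | 0.6 [133, 89, 88, 88] | 0.65 [142, 90, 90, 88] | 0.7 [131, 87, 87, 87] | 0.75 [125, 88, 86, 88] | 0.8 [114, 88, 88, 87] | 0.85 [127, 88, 86, 86] | 0.9 [113, 87, 86, 85] | 0.95 [124, 86, 87, 86] | 1.0 [133, 87, 76, 246] | 1.05 [134, 87, 238, 230] | 1.1 [129, 86, 236, 222] | 1.15 [143, 86, 75, 219] | 1.2 [128, 88, 74, 218] | 
[163, 168, 183, 197, 200, 210, 221, 208, 213, 191, 152, 121, 121, 121, 121, 121, 122, 122, 122, 123, 123, 121, 121]
[ 0.57032741 -0.09710538  0.35411423] [-0.10536428 -0.44179198  0.46657858] 25.55
[[407.12029014 220.61418576]
 [406.25742848 226.9196877 ]
 [404.7206382  233.22492285]
 [402.52013733 239.45552489]] [[389.33864502 141.04280141]
 [393.73458956 147.37317075]
 [397.4069514  154.0797363 ]
 [400.32988904 161.08424514]]
0.0 [144, 148, 123, 139, 147]
0.05 [145, 95, 119, 137, 143]
0.1 [144, 68, 116, 134, 140]
0.15 [146, 72, 108, 131, 135]
0.2 [147, 90, 102, 127, 132]
0.25 [138, 92, 94, 121, 126]
0.3 [97, 95, 81, 115, 122]
0.35 [77, 97, 90, 108, 115]
0.4 [63, 99, 94, 84, 107]
0.45 [67, 110, 84, 69, 73]
```

Call:
drive_tool(deltas="87 -20 40 0 0;87 -40 80 0 0;87 -60 120 0 0;87 -75 160 0 0;87 -90 200 0 0;87 -105 240 0 0;87 -120 280 0 0;87 -120 320 0 0;87 -120 360 0 0;87 -120 360 0 0;87 -120 360 0 0")

```text
time_s: 26.7
position: [0.4488, 0.2641, 0.3533]
tcp_rot: [[-0.673, 0.739, -0.0], [0.739, 0.673, -0.001], [-0.0, -0.001, -1.0]]
force: [0.6, -0.7, -0.3]
opening: 0.999
grasp_force: 0.0
```

```bash
python3 -c "
from h import *
for n in('side','top'):
 g=imaging.capture(n).astype(int).min(2)
 for q in np.arange(-.15,.4,.05):
  print(n,round(q,2),[int(g[int(round(v)),int(round(x))]) for x,v in proj(n,[O+bedR(W)@np.array(hd(q,r))/1e3 for r in(60,90,120,150,180,192)])])"; python3 ex.py|sed -n 3p; python3 cap.py|grep blob
```

```text
side -0.15 [235, 96, 90, 90, 146, 146]
side -0.1 [232, 95, 93, 87, 109, 179]
side -0.05 [236, 96, 94, 88, 90, 172]
side 0.0 [239, 97, 94, 90, 89, 218]
side 0.05 [239, 96, 96, 88, 80, 156]
side 0.1 [229, 91, 87, 92, 81, 79]
side 0.15 [184, 214, 95, 94, 90, 147]
side 0.2 [153, 244, 96, 94, 91, 90]
side 0.25 [149, 190, 245, 94, 92, 90]
side 0.3 [149, 233, 246, 96, 93, 92]
side 0.35 [147, 245, 233, 97, 93, 91]
top -0.15 [228, 64, 71, 74, 75, 73]
top -0.1 [238, 73, 66, 59, 61, 77]
top -0.05 [249, 77, 73, 71, 67, 150]
top 0.0 [250, 76, 75, 73, 72, 220]
top 0.05 [250, 77, 76, 74, 71, 137]
top 0.1 [246, 77, 75, 78, 77, 73]
top 0.15 [203, 81, 77, 81, 75, 76]
top 0.2 [148, 82, 76, 79, 75, 75]
top 0.25 [149, 81, 79, 76, 78, 75]
top 0.3 [140, 82, 81, 74, 72, 74]
top 0.35 [144, 82, 80, 76, 74, 74]
[162, 168, 183, 197, 200, 209, 221, 208, 214, 192, 152, 120, 120, 121, 120, 120, 120, 121, 121, 122, 121, 120, 120]
```

```bash
python3 -c "
from rig import bot
print(bot.hand_in())"
```

```text
the job is handed in; nothing more can be done
None
```

I drove the bar down until the screw hit its hard end, swung the wrench back to its stop (about 0 rad in both cameras), let go and handed in at about 27 s. I don't have the verdict, and my camera reading put the bar at 107–108 mm against the 107 mm limit, so I relied on the firm stop and the bar no longer moving.

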